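# Index a drill jig to the missed bolt hole

## Task

Seven of the eight bolt holes in the flange on the indexing jig are drilled and one was missed: its spot is still blank. With the tip of the closed fingers, gently flick the black star wheel beneath the flange round by its lobes, click by click, until the missed spot sits in its click right under the drill bush, without ever running it on past the bush. Turn it by the lobes only: do not pinch the wheel, do not push on the flange or the bush arm, leave everything around as it stands, and finish with the hand clear.

Things in the scene. Friction and masses are not known exactly. Their poses are not given: they have to be found in the camera images.
- jig: indexing jig, bolted down, immovable. Grey metal base plate 160 x 160 x 12 mm carrying a round olive housing, 88 mm across, up to 34 mm. Origin: centre of the plate's underside, 3 mm above the work surface (on the bench mat). z up = the star wheel's axis; x points from the axis to the bush and its post. A detent screw sticks out along +y, below the wheel, to 70 mm from the axis, 31 mm high
- star_wheel (a joint): wheel angle in rad, anticlockwise from above positive. 0 or a whole turn = missed spot under bush; -0.785 = one 45-degree click to go anticlockwise. A spring detent holds it at each multiple of 0.785; about 2 N at a lobe pushes it out, and past half-way it snaps on to the next click unless blocked. Turns both ways. Starts 2 to 4 clicks short (-1.57 to -3.14), seldom balanced half-way
- wheel_top (a point): on the wheel's axis, at its upper face, 52 mm above the jig's origin. Black plastic star wheel 16 mm thick (36 to 52 mm above the origin), 8 equal lobes 10 mm wide with round ends (radius 5 mm) centred 54 mm from the axis, 118 mm over the tips; rim between lobes 42 mm from the axis. Lobe gaps are 31 mm wide at 54 mm. In any click gaps point along the jig's +-x, +-y and diagonals
- lobe (a point): centre of the round end of one of the 8 lobes, half-way up the wheel, 54 mm from the axis: the lobe 22.5 degrees anticlockwise of the missed spot. Lobes stand 22.5 degrees either side of each gap
- missed_spot (a point): the missed hole's place (a tiny punch dot on bare metal) on the flange's upper face, 27 mm from the axis. The other seven places, 45 degrees apart at the same radius, show dark countersunk holes 11 mm across
- bush (a point): centre of the lower mouth of the drill bush, a steel tube 15.6 mm across, 8.6 mm bore, 27 mm from the wheel's axis on the jig's +x side. It stands 63 to 79 mm above the jig's origin, 3 mm clear of the flange
- bush_arm: steel post and arm carrying the bush; origin and axes as jig. Post 64 to 80 mm from the axis along +x, 30 mm wide (y), 72 mm high above the origin; its top screw reaches 80 mm. Arm 16 mm wide, 67 to 75 mm above the origin, from the post to the bush
- flange_top (a point): centre of the upper face of the aluminium flange, a disc 72 mm across and 8 mm thick fixed on top of the star wheel (52 to 60 mm above the jig's origin), with a washer and nut on its middle up to 73 mm.
- flange_blank: bystander: loose aluminium disc 72 mm across, 8 mm thick, lying left of the jig (its +y side); origin at the centre of its underside
- oil_bottle: bystander: small white oil bottle standing at the jig's far right corner, 32 mm across, 88 mm tall; origin at the centre of its underside
- bit_case: bystander: flat orange case of drill bits 66 x 36 x 9 mm, lying near the jig's near left corner; origin at the centre of its underside
- centre_punch: bystander: steel centre punch about 107 mm long (along its x), 10 mm thick, lying right of the jig (its -y side); origin on its underside near the middle
- caliper: bystander: steel caliper 235 mm long (along its x), about 80 mm over the jaws, 12 mm thick, lying beyond the jig; origin on its underside at the middle of the beam
- swarf_brush: bystander: flat brush with wooden handle, 210 mm long (along its x), 46 mm wide, 14 mm thick, on the robot's right; origin on its underside
- parts_box: bystander: clear plastic box with lid, 160 x 115 x 55 mm, far right; origin at the centre of its underside

How it is judged:
By the outcome, as a careful person would: the job done as asked, in the order asked, and still so for the second after the job is handed in, with the robot touching nothing.
It also fails if it takes over 61 s, if anything falls off the work surface, if the arm or the gripper's body presses on something with over 40 N, if the wrist force passes 120 N, or if a joint passes its speed limit or range.

## Robot

A 6-joint arm with a two-finger parallel gripper is mounted at the origin on the work surface. World frame = base frame: x ahead of the robot, y to its left, z up, the work surface at z = 0. Lengths are in mm, angles in rad, forces in N, time in s.
With the tool pointing down it reaches from about 400 to 925 mm from the base axis. Payload 12.5 kg.
Tool frame: the origin (TCP) lies midway between the tips of the shut fingers; the grasp point (between the pads) lies env.grasp_offset behind it (env.grasp_offset is the distance from the TCP to the grasp point, in mm); x points along the fingers, y is the direction in which the jaws open and shut, and the axes are right-handed (so a half turn about x gives the same grasp; the last joint's range is limited). The gripper opens to 95 mm and grips with 3 to 60 N. Pads are 20 mm wide; open, the fingers measure 119 mm over their backs; the gripper's body (75 mm by 180 mm) begins 59 mm behind the grasp point.
Start: joints at [-1.323, 0.491, 1.559, -0, 1.092, -0.106], TCP at [216.565, -586.302, 188.261] pointing down, gripper open.
Joint ranges: [-3.1, 3.1], [-0.84, 2.19], [0.05, 2.79], [-1.13, 4.28], [0.06, 2.93], [-2.69, 2.69]. Speed limits (rad/s): [2.22, 2.22, 2.79, 3.14, 3.14, 3.14].

## Interface

Orientations are given as [roll, pitch, yaw] about the fixed x, y, z axes, in that order (R = Rz(yaw) Ry(pitch) Rx(roll)).
In Python, from cell import env gives the robot as it stands.
- The arm moves only by the tool apply_moves, never from a script. Its arguments are lists of equal length, an entry for each row: "offset": the shift along the world's x, y, z in units of 25 mm (1.0 is 25 mm), a list of three; "yaw": the turn about the world's z in units of 6 degrees (1.0 is 6 degrees); "jaw": the closure, from -1 (fully open) to 1 (shut), so that 0 is half open. A call has 1 to 20 rows; each row is the pose to reach, as a shift and turn from the pose measured when the call began; what a row does not reach only later rows make up. A row lasts 1/8 s, in which the tool goes at most 62.5 mm and 10.7 degrees, less where a joint would pass 70% of its speed; a pose out of reach is approached as far as the arm can. A call with a gripper value outside its range is refused whole. The fingers move at their own pace and stop on an object; the grip force is fixed at half the most. Time passes only in rows, so rows that repeat a pose let the fingers close. It gives the time, the measured TCP pose, the force and the opening at its end, in the units of the state.
- env.state(): the state, without advancing time (a new reading comes with each control period).
- env.read_camera(name): name is "scene" or "top" or "wrist"; returns a dict with "frame" (420x560x3 uint8, red, green, blue), "fx", "fy", "cx", "cy" (pixels), "xyz" and "rotation" of the camera in the world; the wrist camera has in their place "hand_eye" (4x4, takes a point from camera to tool coordinates, whose origin is the TCP and whose axes are the tool frame's). Camera axes: x right, y down, z forward; pixel columns grow to the right and rows downward; lengths in mm; the calibration is good to about 2 mm. The wrist camera is an equidistant fisheye: a pixel r from the principal point sees the ray r / f radians off the axis. A picture is of the moment at which its call begins: read the wrist's pose just before it. There is no depth.
- env.job_done(): hands the job in, once; it reports no verdict.
The state is a dict: "t": time; "joints": joint angles; "qvel": joint speeds; "tau": joint torques, N m; "eef_pos": TCP position; "tcp_rot": TCP orientation; "ft_force": force on the tool from outside, world axes, zero at the start; "moment": the same for the moment, N m; "opening": opening from 0.0 (shut) to 1.0 (fully open).
Only numpy, scipy, OpenCV 4.12 (cv2) and the standard library are available. Lean on these libraries where they do the work, as an engineer would, in place of code of your own. Each camera call takes 0.05 s, during which the arm holds its last target.

## Working session

There is one attempt and no reset: what is moved stays moved. The work goes in short steps, Python scripts to look and compute and a tool call to move; the robot and the scene stay as the last step left them, time stands still between calls to the robot, and variables do not carry over. Pictures are saved under pics/ and viewed, and the job is handed in when it is done.

Besides the shell and the picture viewer there is one more tool, called after ">>>" by a JSON object that holds its "method" and its "body". apply_moves: Moves the arm, as the interface text tells. Its arguments: {"type":"object","properties":{"offset":{"type":"array"},"yaw":{"type":"array"},"jaw":{"type":"array"}},"required":["offset","yaw","jaw"]}

```bash
ls; mkdir -p pics
cat > h.py <<'E'
import numpy as np, cv2
from cell import env
def snap(name,fn):
    c=env.read_camera(name); cv2.imwrite('pics/'+fn+'.png',c['frame'][:,:,::-1]); 
    import pickle; pickle.dump(c,open('pics/'+fn+'.pkl','wb')); return c
def load(fn):
    import pickle; return pickle.load(open('pics/'+fn+'.pkl','rb'))
def ray(c,u,v,z):
    d=np.array([(u-c['cx'])/c['fx'],(v-c['cy'])/c['fy'],1.]); R=np.array(c['rotation']); 
    d=R@d; o=np.array(c['xyz']); return o+d*(z-o[2])/d[2]
def proj(c,p):
    q=np.array(c['rotation']).T@(np.array(p)-np.array(c['xyz'])); return np.array([c['fx']*q[0]/q[2]+c['cx'],c['fy']*q[1]/q[2]+c['cy']])
E
python3 - <<'E'
from h import *
s=env.state(); print(s); print(env.grasp_offset)
for n in ('scene','top'):
    c=snap(n,n+'0'); print({k:v for k,v in c.items() if k!='frame'})
E
```

```text
pics
{'t': 0.0, 'joints': array([-1.32264838e+00,  4.91575808e-01,  1.55948646e+00,  5.94275069e-06,
        1.09171233e+00, -1.05595793e-01]), 'qvel': array([ 0.00266188, -0.00071453,  0.00019145,  0.00017352,  0.00126761,
        0.00070179]), 'tau': array([ 2.62615674e-05, -6.12652159e+01, -2.58188045e+01,  6.92947232e-02,
        4.81447473e-02, -7.31311161e-05]), 'eef_pos': array([ 216.45967315, -586.00328213,  187.63893546]), 'tcp_rot': array([-1.68085124,  1.56961437,  1.81448242]), 'ft_force': array([-0.98700088,  0.07396786,  0.20873892]), 'moment': array([-0.02371454, -0.03316763, -0.00163175]), 'opening': 1.0052786856321783}
18.8
{'fx': 483.03564903201277, 'fy': 483.03564903201277, 'cx': 279.9256465105999, 'cy': 211.2486865345792, 'xyz': array([1226.61873047, -206.47758876,  855.11414862]), 'rotation': array([-2.46949202, -0.01215105,  1.40315985])}
{'fx': 443.9964732260224, 'fy': 443.9964732260224, 'cx': 282.311894430993, 'cy': 209.81765162417202, 'xyz': array([ 538.54254255,  -71.83977264, 1155.99715694]), 'rotation': array([-3.06476751, -0.01805188, -1.57001932])}
```

```bash
python3 - <<'E'
s=open('h.py').read()
s=s.replace("def ray(","from scipy.spatial.transform import Rotation as Ro\ndef RM(c): return Ro.from_euler('xyz',c['rotation']).as_matrix()\ndef ray(").replace("np.array(c['rotation'])","RM(c)")
open('h.py','w').write(s)
E
cat h.py
```

```text
import numpy as np, cv2
from cell import env
def snap(name,fn):
    c=env.read_camera(name); cv2.imwrite('pics/'+fn+'.png',c['frame'][:,:,::-1]); 
    import pickle; pickle.dump(c,open('pics/'+fn+'.pkl','wb')); return c
def load(fn):
    import pickle; return pickle.load(open('pics/'+fn+'.pkl','rb'))
from scipy.spatial.transform import Rotation as Ro
def RM(c): return Ro.from_euler('xyz',c['rotation']).as_matrix()
def ray(c,u,v,z):
    d=np.array([(u-c['cx'])/c['fx'],(v-c['cy'])/c['fy'],1.]); R=RM(c); 
    d=R@d; o=np.array(c['xyz']); return o+d*(z-o[2])/d[2]
def proj(c,p):
    q=RM(c).T@(np.array(p)-np.array(c['xyz'])); return np.array([c['fx']*q[0]/q[2]+c['cx'],c['fy']*q[1]/q[2]+c['cy']])
```

View pics/scene0.png

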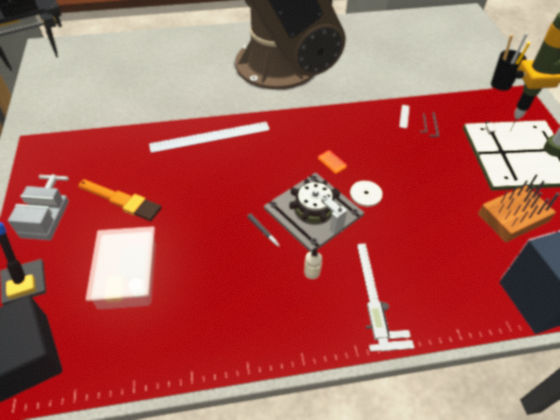

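View pics/top0.png

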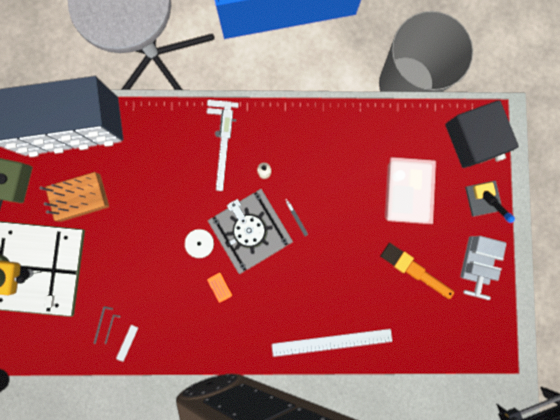

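The jig is at about (249,230) in the top view and (316,205) in the scene view. The bush and arm point to the upper left in the top view. I'll enlarge both.

Run:
```python
from h import *
c=load('top0'); f=c['frame'][180:280,195:305]; cv2.imwrite('pics/top0z.png',cv2.resize(f[:,:,::-1],None,fx=6,fy=6,interpolation=cv2.INTER_CUBIC)[:600,:800])
c=load('scene0'); f=c['frame'][165:255,255:375]; cv2.imwrite('pics/scene0z.png',cv2.resize(f[:,:,::-1],None,fx=6,fy=6,interpolation=cv2.INTER_CUBIC))
```

```text
(no output)
```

View pics/top0z.png

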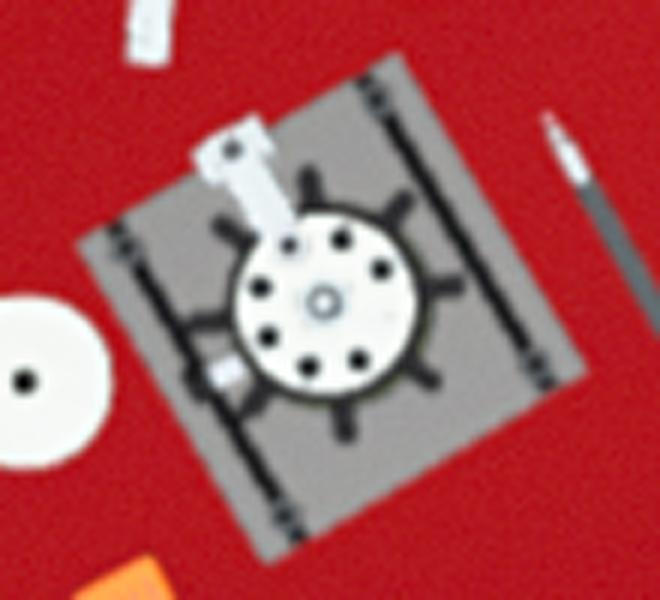

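View pics/scene0z.png

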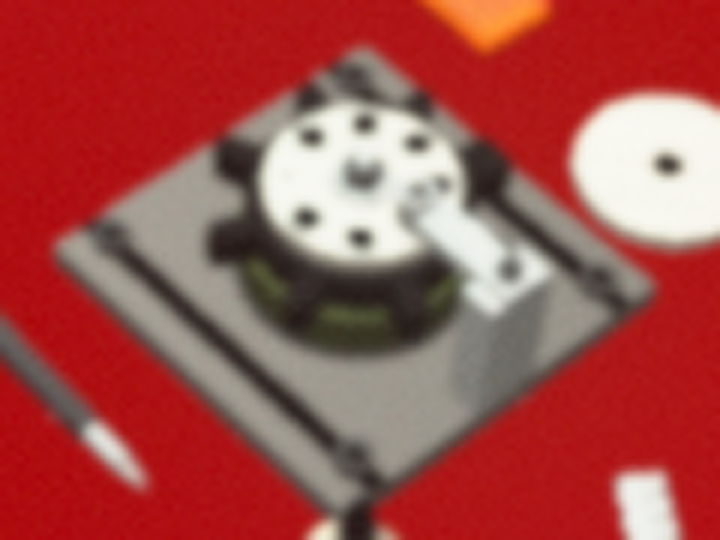

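The top view shows the holes at 45° steps, with the blank at about (395,318) in the zoom. That is about 135° clockwise of the bush, so 3 clicks to go. Lobes sit about ±22.5° either side of the bush, so the wheel is seated in a click. Next I'll measure the axis and jig yaw.

```bash
cat > m.py <<'E'
from h import *
import sys
def measure(tag,name):
    c=load(tag); f=c['frame'].astype(int); hsv=cv2.cvtColor(c['frame'],cv2.COLOR_RGB2HSV)
    win=np.zeros(f.shape[:2],np.uint8)
    if name=='top': win[185:280,205:297]=1
    else: win[170:250,262:366]=1
    # plate: not red region -> convex hull/min area rect of largest comp
    red=((f[:,:,0]>f[:,:,1]+60)).astype(np.uint8)
    m=((1-red)*win).astype(np.uint8)
    n,l,st,ce=cv2.connectedComponentsWithStats(m,connectivity=4); 
    k=1+np.argmax(st[1:,4]); m=(l==k).astype(np.uint8)
    cn=max(cv2.findContours(m,cv2.RETR_EXTERNAL,cv2.CHAIN_APPROX_NONE)[0],key=cv2.contourArea)
    w=np.array([ray(c,*p[0],15)[:2] for p in cn],np.float32)
    if name=='top':
        r=cv2.minAreaRect(w); print(name,'plate rect',r)
    # bright flange
    b=((f.min(2)>200)&(win>0)).astype(np.uint8)
    n,l,st,ce=cv2.connectedComponentsWithStats(b); 
    for k in range(1,n):
        if st[k,4]>100:
            cc=max(cv2.findContours((l==k).astype(np.uint8),cv2.RETR_EXTERNAL,cv2.CHAIN_APPROX_NONE)[0],key=cv2.contourArea)
            w=np.array([ray(c,*p[0],63)[:2] for p in cc],np.float32)
            # robust circle fit R=36
            from scipy.optimize import least_squares
            g=w.mean(0); s=least_squares(lambda q:np.hypot(*(w-q[:2]).T)-q[2],[*g,36],loss='soft_l1',f_scale=.5)
            print(name,'flange',ce[k],st[k,4],s.x)
measure('top0','top'); measure('scene0','scene')
c=load('top0')
for n,(u,v) in dict(h1=(343,240),h2=(381,270),h4=(359,360),h5=(309,367),h6=(268,337),h7=(260,287)).items():
    print(n,ray(c,195+(u-2.5)/6,180+(v-2.5)/6,63)[:2])
print('bush',ray(c,195+(288-2.5)/6,180+(245-2.5)/6,82)[:2], 'post screw',ray(c,195+(232-2.5)/6,180+(150-2.5)/6,83)[:2])
print('nut',ray(c,195+(324-2.5)/6,180+(302-2.5)/6,76)[:2])
E
python3 m.py
```

```text
top plate rect ((576.502197265625, -6.584037780761719), (169.3286590576172, 159.44700622558594), 31.014049530029297)
top flange [246.27272727 225.66101695] 649 [579.46272869  -2.81175253  36.67532202]
top flange [207.89333333 243.        ] 150 [540.85112895  94.76048582  17.61969541]
scene flange [312.91959799 194.72613065] 398 [573.03995372 -13.7009706   29.65790751]
scene flange [358.99209486 192.01185771] 253 [581.53108939  90.39996636  23.72200724]
scene flange [332.64957265 205.91452991] 117 [615.73682434  -8.88627914  36.68606052]
h1 [598.42784866 -16.26511504]
h2 [586.13655134 -31.90715084]
h4 [549.29879934 -23.09943133]
h5 [546.42416817  -2.69658344]
h6 [558.64987128  14.1370562 ]
h7 [579.09356728  17.57633746]
bush [595.33006871   4.89874619] post screw [633.62210934  27.68887989]
nut [572.57876352  -9.39711285]
```

>>> {"method": "apply_moves", "body": {"offset": [[0,0,1],[0,0,3],[0,0,5],[0,0,5]], "yaw": [0,0,0,0], "jaw": [1,1,1,1]}}

```text
t: 0.6
eef_pos: [216.8, -587.0, 316.4]
tcp_rot: [1.464, 1.566, -1.324]
ft_force: [-0.2, 0.2, -1.7]
opening: 0.638
```

Run:
```python
from h import *
s=env.state(); R=Ro.from_euler('xyz',s['tcp_rot']).as_matrix(); print(R.round(3)); print(s['joints'],s['opening'])
print('jaw dir deg',np.degrees(np.arctan2(R[1,1],R[0,1])))
c=load('scene0')
for n,p in dict(axis_nut=(572.4,-9.2,76),flange=(572.4,-9.2,63),corner=None).items():
    if p: print(n,proj(c,p))
print('scene nut', ray(c,255+(363-2.5)/6,165+(172-2.5)/6,76))
```

```text
[[ 0.001  0.347 -0.938]
 [-0.005 -0.938 -0.347]
 [-1.     0.005  0.001]]
[-1.32253694e+00  3.95969398e-01  1.37370772e+00 -7.48502904e-06
  1.36669335e+00 -1.05600470e-01] 0.6377428050401655
jaw dir deg -69.72515478034168
axis_nut [315.42319263 190.28787   ]
flange [315.0037361 194.2416428]
scene nut [580.44902718 -11.68359222  76.        ]
```

>>> {"method": "apply_moves", "body": {"offset": [[0.7,1.4,0],[1.4,2.8,0],[2.1,4.2,0],[2.8,5.6,0],[3.5,7.0,0],[4.2,8.4,0],[4.9,9.8,0],[5.6,11.2,0],[6.3,12.6,0],[7.0,14.0,0],[7.7,15.4,0],[8.4,16.8,0],[9.1,18.2,0],[9.8,19.6,0],[10.5,21.0,0],[11.2,22.4,0],[11.8,23.7,-1],[11.8,23.7,-3],[11.8,23.7,-5],[11.8,23.7,-6.5]], "yaw": [0.5,1,1.6,2.2,2.8,3.4,4,4.6,5.2,5.8,6.4,7,7.6,8.2,8.8,9.3,9.3,9.3,9.3,9.3], "jaw": [1,1,1,1,1,1,1,1,1,1,1,1,1,1,1,1,1,1,1,1]}}

```text
t: 3.1
eef_pos: [510.5, 5.8, 151.0]
tcp_rot: [1.186, 1.568, -0.628]
ft_force: [1.1, -0.5, 0.2]
opening: 0.002
```

Run:
```python
from h import *
s=env.state(); R=Ro.from_euler('xyz',s['tcp_rot']).as_matrix(); print(s['t'],s['eef_pos'],s['joints'],s['opening'],s['ft_force'],s['qvel'])
print('jaw dir deg',np.degrees(np.arctan2(R[1,1],R[0,1])))
c=snap('wrist','w1'); print({k:v for k,v in c.items() if k!='frame'})
snap('top','top1');snap('scene','scene1')
```

```text
3.1 [510.50231408   5.79244137 151.048994  ] [-1.17384030e-01  3.74636136e-01  1.88143475e+00 -1.56220021e-03
  8.83365295e-01  1.26373088e-01] 0.002181407295261 [ 1.07453043 -0.51432829  0.20941682] [-0.00313628  0.36533631  0.3467951  -0.00108039 -0.7209433   0.00236397]
jaw dir deg -13.909470421559147
{'fx': 325.19226210127806, 'fy': 325.19226210127806, 'cx': 279.1349022956041, 'cy': 215.5625930892059, 'hand_eye': array([[ 1.12143635e-03, -2.40049890e-01,  9.70759905e-01,
        -1.96304634e+02],
       [ 9.99999112e-01, -4.30349381e-04, -1.26163088e-03,
         1.16654224e+00],
       [ 7.20620279e-04,  9.70760457e-01,  2.40049194e-01,
        -6.75932526e+01],
       [ 0.00000000e+00,  0.00000000e+00,  0.00000000e+00,
         1.00000000e+00]])}
```

View pics/w1.png

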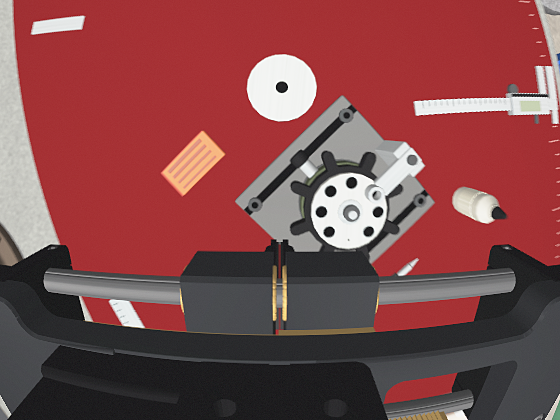

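View pics/scene1.png

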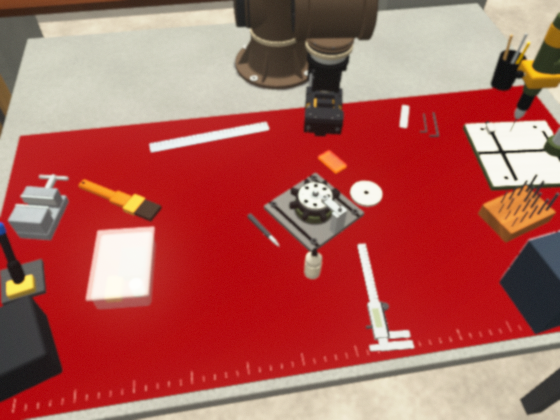

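```bash
cat >> h.py <<'E'
def wcam(c,s):
    T=np.eye(4); T[:3,:3]=Ro.from_euler('xyz',s['tcp_rot']).as_matrix(); T[:3,3]=s['eef_pos']
    return T@np.array(c['hand_eye'])
def wray(c,s,u,v,z):
    T=wcam(c,s); x,y=(u-c['cx'])/c['fx'],(v-c['cy'])/c['fy']; th=np.hypot(x,y)
    d=np.array([x/th*np.sin(th),y/th*np.sin(th),np.cos(th)]) if th>0 else np.array([0,0,1.])
    d=T[:3,:3]@d; o=T[:3,3]; return o+d*(z-o[2])/d[2]
def wproj(c,s,p):
    T=np.linalg.inv(wcam(c,s)); q=T[:3,:3]@np.array(p)+T[:3,3]; th=np.arctan2(np.hypot(q[0],q[1]),q[2]); n=q[:2]/np.hypot(*q[:2])
    return np.array([c['cx'],c['cy']])+c['fx']*th*n
E
python3 - <<'E'
from h import *
s=env.state(); c=load('w1'); print(s['t'],s['eef_pos'])
print('tcp px',wproj(c,s,s['eef_pos']), 'scene',proj(load('scene1'),s['eef_pos']),'axis', wproj(c,s,(572.4,-9.2,76)),wproj(c,s,(572.4,-9.2,63)))
print('nut',wray(c,s,351,212,76)); 
for p in [(351,183),(370,192),(377,212),(370,231),(326,231),(321,212),(331,191),(348,240)]: print(p,wray(c,s,*p,63)[:2])
f=c['frame'][130:270,260:450]; cv2.imwrite('pics/w1z.png',cv2.resize(f[:,:,::-1],None,fx=4,fy=4,interpolation=cv2.INTER_CUBIC))
E
```

```text
3.25 [510.67587343   5.63346819 152.3525326 ]
tcp px [277.72698854 244.56884748] scene [318.64103974 143.55250805] axis [350.48849971 215.1128767 ] [347.51336129 211.70863961]
nut [573.3823722   -6.55117307  76.        ]
(351, 183) [580.82498316  16.08048892]
(370, 192) [596.69823546   3.8763071 ]
(377, 212) [599.96127769 -16.27786155]
(370, 231) [590.14399683 -32.78514132]
(326, 231) [549.18573322 -22.30253089]
(321, 212) [548.4288874   -3.55617367]
(331, 191) [561.40355927  13.18838739]
(348, 240) [567.75626603 -36.13531313]
```

View pics/w1z.png

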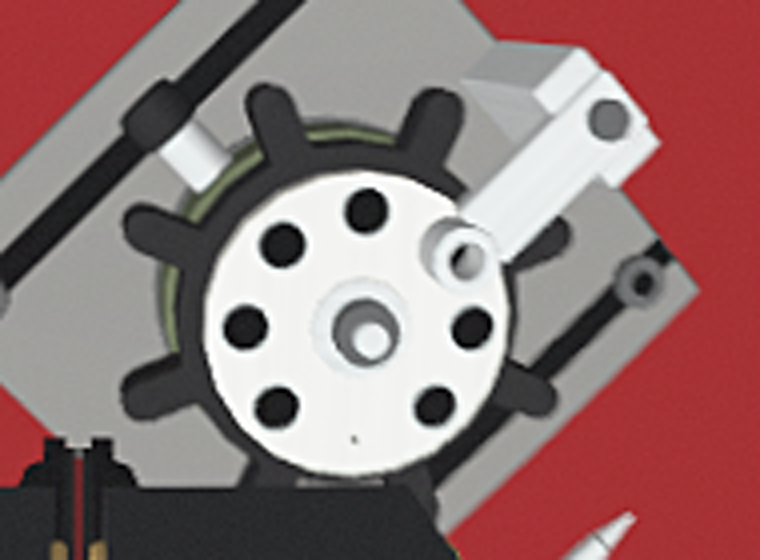

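Run:
```python
from h import *
s=env.state(); c=load('w1')
T=np.eye(4); T[:3,:3]=Ro.from_euler('xyz',s['tcp_rot']).as_matrix(); T[:3,3]=s['eef_pos']
for z in (-10,10):
  for x in (0,-10,-20,-30,-40,-60):
    print(z,x,[wproj(c,s,(T@np.array([x,y,z,1]))[:3]).round(1).tolist() for y in (-12,-5,5,12)])
f=c['frame'][225:275,250:310]; cv2.imwrite('pics/w1t.png',cv2.resize(f[:,:,::-1],None,fx=10,fy=10,interpolation=cv2.INTER_CUBIC))
```

```text
-10 0 [[258.6, 229.5], [269.7, 229.5], [285.6, 229.5], [296.8, 229.5]]
-10 -10 [[257.6, 234.2], [269.3, 234.2], [285.9, 234.2], [297.6, 234.2]]
-10 -20 [[256.5, 239.4], [268.7, 239.4], [286.3, 239.4], [298.5, 239.4]]
-10 -30 [[255.2, 245.1], [268.2, 245.1], [286.6, 245.1], [299.6, 245.1]]
-10 -40 [[253.9, 251.5], [267.5, 251.5], [287.1, 251.5], [300.7, 251.5]]
-10 -60 [[250.6, 266.6], [266.0, 266.7], [288.0, 266.7], [303.4, 266.6]]
10 0 [[259.2, 259.1], [270.0, 259.1], [285.5, 259.1], [296.3, 259.1]]
10 -10 [[258.3, 265.0], [269.6, 265.1], [285.8, 265.1], [297.1, 265.0]]
10 -20 [[257.3, 271.5], [269.1, 271.5], [286.1, 271.5], [297.9, 271.5]]
10 -30 [[256.1, 278.6], [268.6, 278.7], [286.4, 278.7], [298.9, 278.6]]
10 -40 [[254.9, 286.4], [268.0, 286.5], [286.8, 286.6], [299.9, 286.5]]
10 -60 [[252.0, 304.8], [266.6, 305.0], [287.6, 305.0], [302.3, 304.9]]
```

View pics/w1t.png

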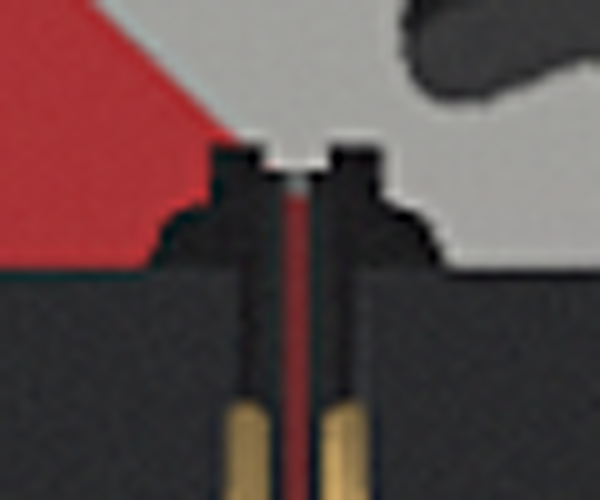

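Run:
```python
from h import *
s=env.state(); c=load('scene1')
f=c['frame'][60:160,280:370]; cv2.imwrite('pics/s1z.png',cv2.resize(f[:,:,::-1],None,fx=6,fy=6,interpolation=cv2.INTER_CUBIC))
T=np.eye(4); T[:3,:3]=Ro.from_euler('xyz',s['tcp_rot']).as_matrix(); T[:3,3]=s['eef_pos']
for x in (0,-20,-40,-78):
    print(x,[((proj(c,(T@np.array([x,0,z,1]))[:3])-[280,60])*6).round().tolist() for z in (-10,10)])
```

```text
0 [[260.0, 503.0], [203.0, 500.0]]
-20 [[265.0, 460.0], [207.0, 457.0]]
-40 [[270.0, 417.0], [211.0, 413.0]]
-78 [[280.0, 329.0], [219.0, 325.0]]
```

View pics/s1z.png

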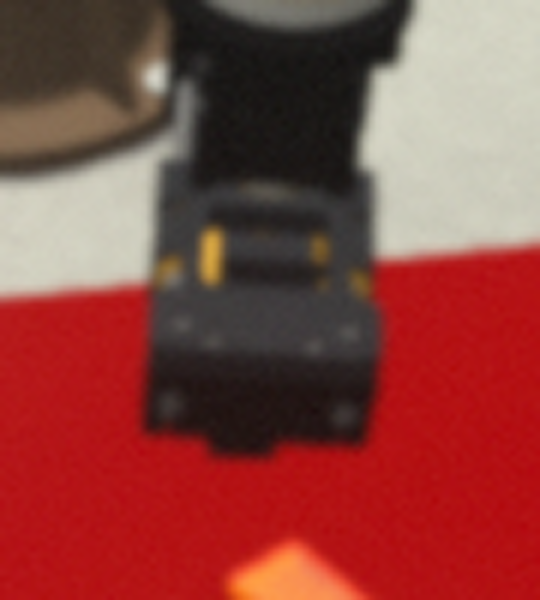

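>>> {"method": "apply_moves", "body": {"offset": [[0,0,-0.2],[0,0,-0.4],[0,0,-0.6],[0,0,-0.8],[0,0,-1],[0,0,-1],[0,0,-1],[0,0,-1],[0,0,-1],[0,0,-1]], "yaw": [1.6,3.2,4.8,6.4,8,9.6,11.2,12.8,14.4,14.4], "jaw": [1,1,1,1,1,1,1,1,1,1]}}

```text
t: 4.5
eef_pos: [511.3, 5.5, 128.8]
tcp_rot: [0.364, 1.567, 0.057]
ft_force: [0.5, -0.6, -0.2]
opening: 0.004
```

Run:
```python
from h import *
s=env.state(); print(s['t'],s['eef_pos'],s['opening'],s['ft_force'])
c=snap('scene','scene2')
x0,y0=270,70
f=c['frame'][y0:y0+100,x0:x0+100]; cv2.imwrite('pics/s2z.png',cv2.resize(f[:,:,::-1],None,fx=6,fy=6,interpolation=cv2.INTER_CUBIC))
T=np.eye(4); T[:3,:3]=Ro.from_euler('xyz',s['tcp_rot']).as_matrix(); T[:3,3]=s['eef_pos']
for x in (0,-20,-40,-78):
    print(x,[((proj(c,(T@np.array([x,y,z,1]))[:3])-[x0,y0])*6).round().tolist() for y in(-5,5) for z in (-10,10)])
s=env.state();c=snap('wrist','w2')
```

```text
4.5 [511.32455447   5.53784286 128.79726497] 0.00408169269783994 [ 0.53030278 -0.60098877 -0.19592751]
0 [[276.0, 470.0], [270.0, 509.0], [303.0, 473.0], [299.0, 512.0]]
-20 [[280.0, 429.0], [274.0, 468.0], [308.0, 432.0], [303.0, 471.0]]
-40 [[284.0, 386.0], [278.0, 426.0], [312.0, 389.0], [307.0, 429.0]]
-78 [[292.0, 302.0], [286.0, 341.0], [321.0, 305.0], [316.0, 344.0]]
```

View pics/s2z.png

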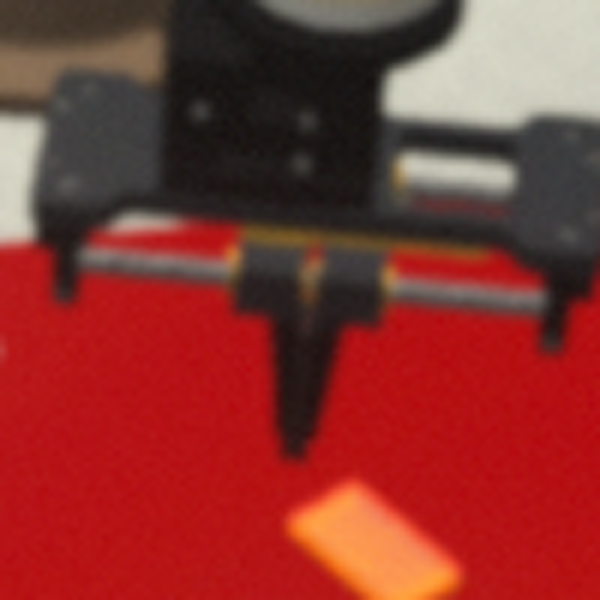

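View pics/w2.png

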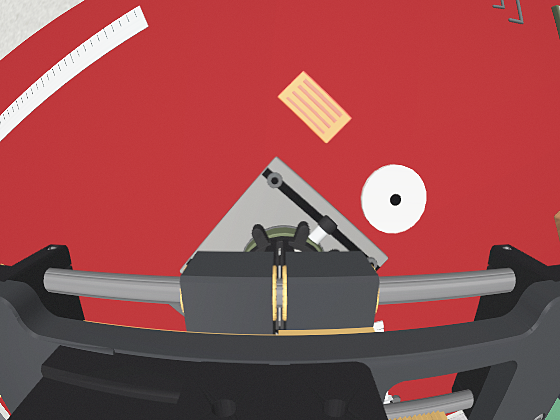

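>>> {"method": "apply_moves", "body": {"offset": [[0,0,0],[0,0,0],[0,0,0],[0.1,0,0],[0.2,0,0],[0.3,0,-0.3],[0.37,-0.08,-0.6],[0.37,-0.08,-1],[0.37,-0.08,-1.4],[0.37,-0.08,-1.6],[0.37,-0.08,-1.6]], "yaw": [-1.6,-3.2,-4.8,-6.4,-8,-9.6,-11.2,-12.8,-14.4,-14.4,-14.4], "jaw": [1,1,1,1,1,1,1,1,1,1,1]}}

```text
t: 5.98
eef_pos: [520.4, 3.6, 88.4]
tcp_rot: [0.338, 1.568, -1.477]
ft_force: [0.9, 0.6, 0.1]
opening: -0.0
```

```bash
cat > look.py <<'E'
from h import *
import sys,pickle
n=sys.argv[1]
s=env.state(); R=Ro.from_euler('xyz',s['tcp_rot']).as_matrix(); print(s['t'],s['eef_pos'],s['opening'],s['ft_force'],'jaw',np.degrees(np.arctan2(R[1,1],R[0,1])))
c=snap('wrist','w'+n); pickle.dump(s,open('pics/s'+n+'.pkl','wb'))
b=[int(a) for a in sys.argv[2:6]] if len(sys.argv)>2 else [240,130,440,280]
f=c['frame'][b[1]:b[3],b[0]:b[2]]; cv2.imwrite('pics/w'+n+'z.png',cv2.resize(f[:,:,::-1],None,fx=4,fy=4,interpolation=cv2.INTER_CUBIC))
E
python3 look.py 3
```

```text
5.975 [520.36371207   3.55540846  88.35897383] -0.00037964494103455605 [0.88338631 0.63162573 0.14874127] jaw -14.015704221424505
```

View pics/w3z.png

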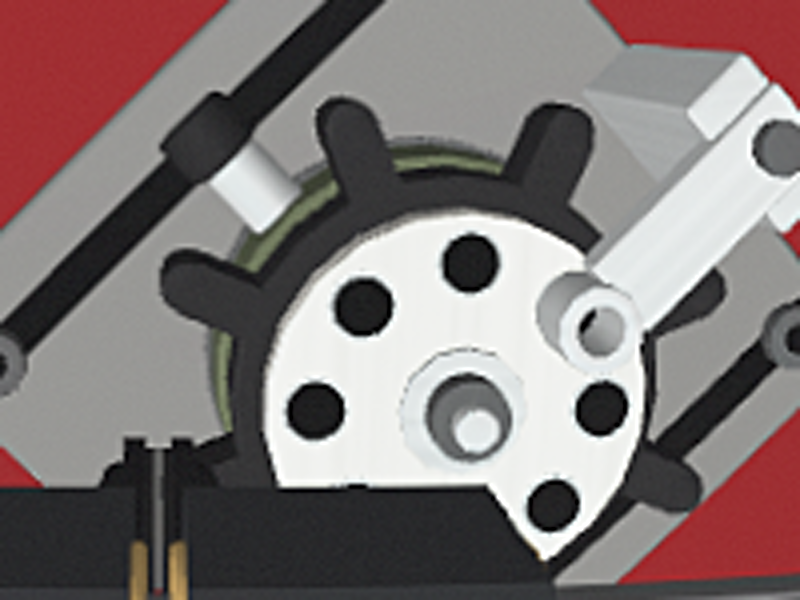

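Run:
```python
from h import *
import pickle
s=pickle.load(open('pics/s3.pkl','rb')); c=load('w3')
from scipy.optimize import least_squares
P=np.array([wray(c,s,240+(u-1.5)/4,130+(v-1.5)/4,63)[:2] for u,v in [(315,411),(363,307),(470,264),(601,408),(553,505)]])
r=least_squares(lambda q:np.hypot(*(P-q[:2]).T)-27,[573,-9]); print(r.x,r.fun)
print(np.degrees(np.arctan2(*(P-r.x).T[::-1])))
for u,v in [(345,120),(560,125),(185,285)]: # lobe top tips approx
    p=wray(c,s,240+u/4,130+v/4,55)[:2]-r.x; print(np.hypot(*p),np.degrees(np.arctan2(p[1],p[0])))
print('nut',wray(c,s,240+475/4,130+428/4,76)[:2])
print('post screw',wray(c,s,240+783/4,130+150/4,83)[:2]-r.x)
```

```text
[574.6736866   -9.77445567] [-0.04232695 -0.03745526 -0.02761046 -0.01295382 -0.0778988 ]
[165.79374967 120.7572854   75.92853586 -13.61296283 -58.34258248]
55.46627905479376 98.89126548707503
54.37491268763993 56.23948631122526
54.182329061163514 143.03493686769716
nut [574.47766834  -9.1689475 ]
post screw [60.97929968 37.04105702]
```

>>> {"method": "apply_moves", "body": {"offset": [[0.02,0,-0.2],[0.02,0,-0.4],[0.02,0,-0.6],[0.02,0,-0.8],[0.02,0,-1],[0.02,0,-1.2],[0.02,0,-1.4],[0.02,0,-1.6],[0.02,0,-1.6]], "yaw": [0,0,0,0,0,0,0,0,0], "jaw": [1,1,1,1,1,1,1,1,1]}}

```text
t: 7.15
eef_pos: [520.8, 3.6, 48.2]
tcp_rot: [0.235, 1.568, -1.581]
ft_force: [0.4, 0.2, -1.0]
opening: 0.007
```

```bash
python3 look.py 4
python3 - <<'E'
from h import *
c=snap('scene','scene4')
f=c['frame'][150:240,260:370]; cv2.imwrite('pics/s4z.png',cv2.resize(f[:,:,::-1],None,fx=6,fy=6,interpolation=cv2.INTER_CUBIC))
E
```

```text
7.15 [520.81068886   3.5574799   48.16713578] 0.0074573295463990176 [ 0.36191952  0.20643128 -0.99549766] jaw -14.035807407983826
```

View pics/w4z.png

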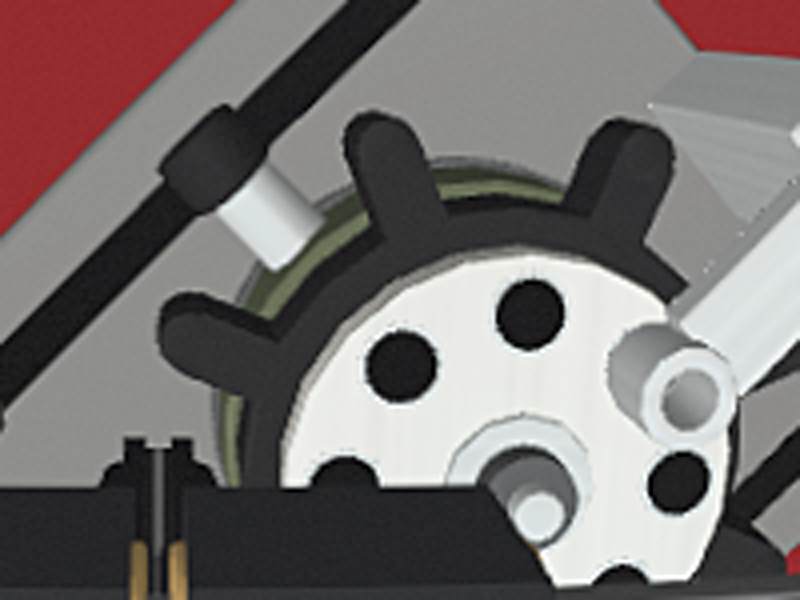

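View pics/s4z.png

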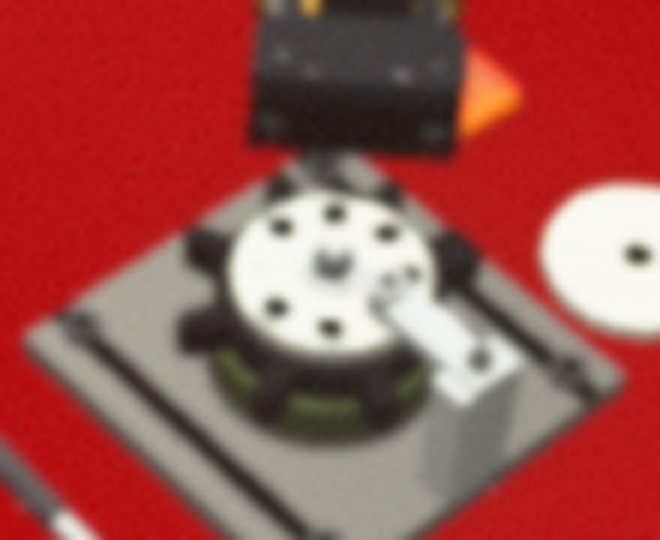

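>>> {"method": "apply_moves", "body": {"offset": [[0,0,-0.12],[0,0,-0.24],[0,0,-0.36],[0,0,-0.48],[0,0,-0.6],[0,0,-0.72],[0,0,-0.85],[0,0,-0.85]], "yaw": [0,0,0,0,0,0,0,0], "jaw": [1,1,1,1,1,1,1,1]}}

```text
t: 8.25
eef_pos: [520.9, 3.6, 27.1]
tcp_rot: [0.322, 1.568, -1.494]
ft_force: [1.4, 1.0, -0.2]
opening: 0.003
```

```bash
python3 look.py 5
python3 - <<'E'
from h import *
c=snap('scene','scene5')
f=c['frame'][150:240,260:370]; cv2.imwrite('pics/s5z.png',cv2.resize(f[:,:,::-1],None,fx=6,fy=6,interpolation=cv2.INTER_CUBIC))
E
```

```text
8.25 [520.90241448   3.55720228  27.08305694] 0.002811456103469834 [ 1.38624694  1.00809971 -0.19528589] jaw -14.030340402567585
```

View pics/w5z.png

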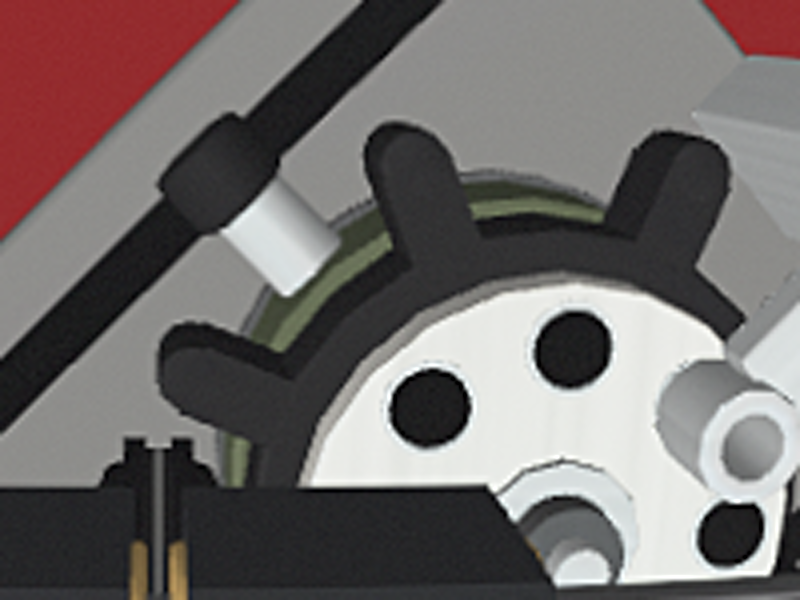

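View pics/s5z.png

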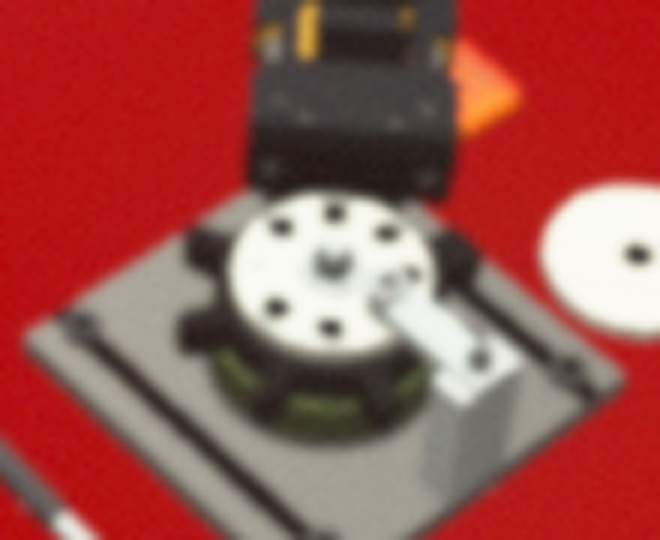

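>>> {"method": "apply_moves", "body": {"offset": [[-0.02,-0.07,0],[-0.03,-0.15,0],[-0.04,-0.22,0],[-0.05,-0.3,0],[-0.06,-0.37,0],[-0.06,-0.45,0],[-0.06,-0.52,0],[-0.06,-0.6,0],[-0.06,-0.68,0],[-0.05,-0.75,0],[-0.05,-0.75,0]], "yaw": [0.33,0.67,1,1.33,1.67,2,2.33,2.67,3,3.33,3.33], "jaw": [1,1,1,1,1,1,1,1,1,1,1]}}

```text
t: 9.72
eef_pos: [519.8, -15.2, 27.4]
tcp_rot: [0.491, 1.568, -0.977]
ft_force: [0.7, 1.3, 0.8]
opening: 0.008
```

```bash
python3 look.py 6
```

```text
9.725 [519.78099705 -15.238371    27.41700243] 0.007845231870529129 [0.67893855 1.27847322 0.76192505] jaw 5.926346547813898
```

View pics/w6z.png

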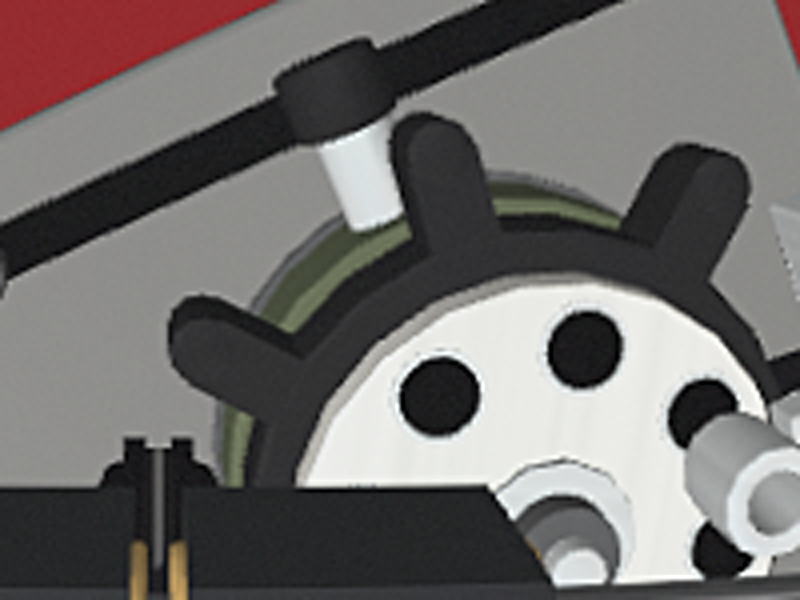

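The lobes followed the finger by about 16°. The lobe now sits beside the detent screw, and the force is about 1 N. I'll continue the arc to the click.

>>> {"method": "apply_moves", "body": {"offset": [[0.01,-0.08,0],[0.02,-0.15,0],[0.03,-0.22,0],[0.05,-0.3,0],[0.07,-0.37,0],[0.09,-0.44,0],[0.11,-0.52,0],[0.14,-0.59,0],[0.17,-0.66,0],[0.2,-0.73,0],[0.24,-0.81,0],[0.29,-0.9,0],[0.29,-0.9,0],[0.29,-0.9,0]], "yaw": [0.33,0.67,1,1.33,1.67,2,2.33,2.67,3,3.33,3.7,4.15,4.15,4.15], "jaw": [1,1,1,1,1,1,1,1,1,1,1,1,1,1]}}

```text
t: 11.52
eef_pos: [527.0, -37.6, 27.4]
tcp_rot: [0.502, 1.568, -0.533]
ft_force: [-0.0, 1.0, -0.5]
opening: 0.005
```

```bash
python3 look.py 7
```

```text
11.525 [527.02104386 -37.59438639  27.43745311] 0.005078540161478027 [-0.0070824   0.9621727  -0.53391511] jaw 30.72823800745378
```

View pics/w7z.png

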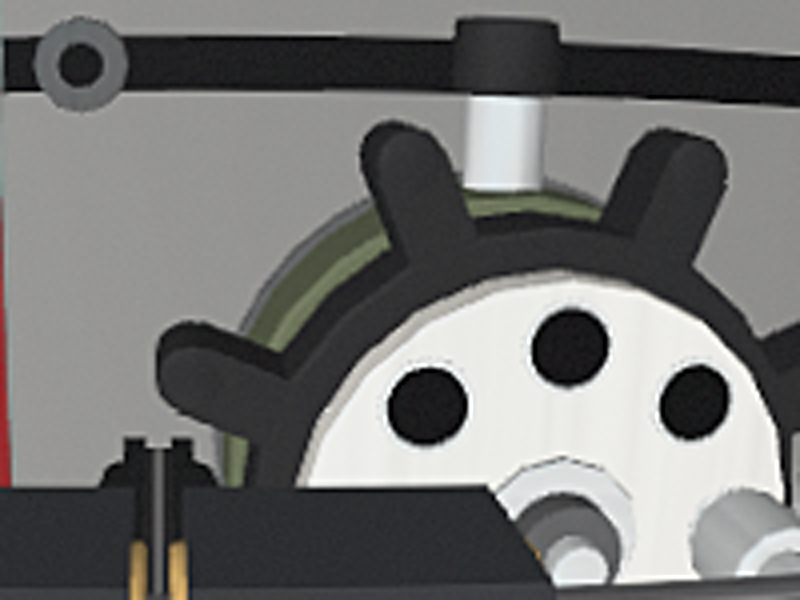

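The first click is done: the detent screw is centred between two lobes and there is no load. I'll lift, go back to the previous gap and repeat.

>>> {"method": "apply_moves", "body": {"offset": [[0,0,0.4],[0,0,0.9],[0,0,1.4],[-0.1,0.3,1.5],[-0.2,0.6,1.5],[-0.3,0.95,1.5],[-0.3,1.3,1.5],[-0.25,1.65,1.5],[-0.25,1.65,1.5],[-0.25,1.65,1.2],[-0.25,1.65,1],[-0.25,1.65,0.8],[-0.25,1.65,0.6],[-0.25,1.65,0.4],[-0.25,1.65,0.2],[-0.25,1.65,0],[-0.25,1.65,0]], "yaw": [0,0,0,-1.5,-3,-4.5,-6,-7.5,-7.5,-7.5,-7.5,-7.5,-7.5,-7.5,-7.5,-7.5,-7.5], "jaw": [1,1,1,1,1,1,1,1,1,1,1,1,1,1,1,1,1]}}

```text
t: 13.7
eef_pos: [520.5, 3.7, 27.0]
tcp_rot: [0.24, 1.568, -1.579]
ft_force: [0.2, -0.5, 0.3]
opening: 0.004
```

```bash
python3 look.py 8
```

```text
13.7 [520.53810202   3.69943636  27.04143125] 0.004069947619287945 [ 0.2083008  -0.54017187  0.26562724] jaw -14.252944011765035
```

View pics/w8z.png

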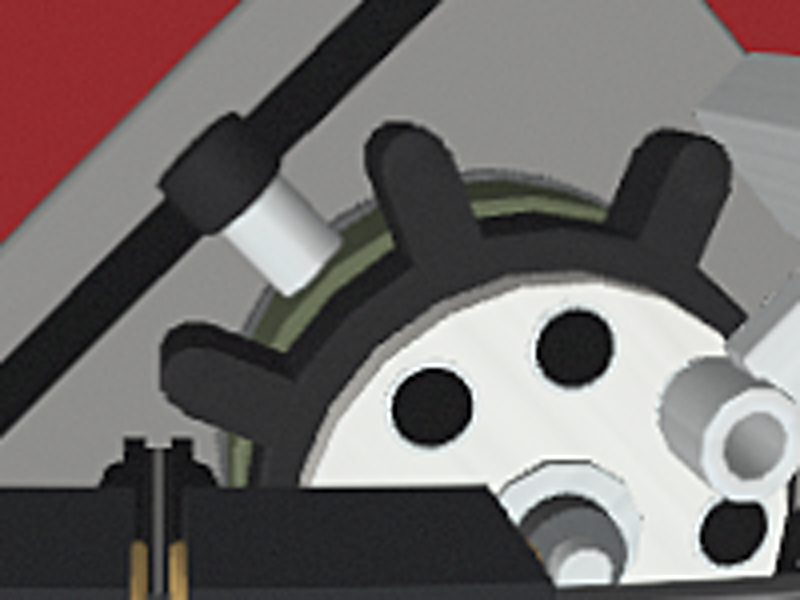

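>>> {"method": "apply_moves", "body": {"offset": [[-0.01,-0.09,0],[-0.02,-0.19,0],[-0.03,-0.28,0],[-0.04,-0.37,0],[-0.05,-0.47,0],[-0.05,-0.57,0],[-0.05,-0.66,0],[-0.04,-0.75,0],[-0.03,-0.85,0],[-0.01,-0.94,0],[0.01,-1.04,0],[0.03,-1.13,0],[0.06,-1.22,0],[0.09,-1.31,0],[0.13,-1.4,0],[0.17,-1.48,0],[0.22,-1.57,0],[0.26,-1.65,0],[0.26,-1.65,0],[0.26,-1.65,0]], "yaw": [0.42,0.83,1.25,1.67,2.08,2.5,2.92,3.33,3.75,4.17,4.58,5,5.42,5.83,6.25,6.67,7.08,7.5,7.5,7.5], "jaw": [1,1,1,1,1,1,1,1,1,1,1,1,1,1,1,1,1,1,1,1]}}

```text
t: 16.25
eef_pos: [527.2, -37.5, 27.4]
tcp_rot: [0.413, 1.568, -0.622]
ft_force: [-0.1, 0.9, 0.1]
opening: 0.006
```

```bash
python3 look.py 9
```

```text
16.25 [527.1944324  -37.53058059  27.40012468] 0.006183513046452003 [-0.12728153  0.85353981  0.08378885] jaw 30.69226892557988
```

View pics/w9z.png

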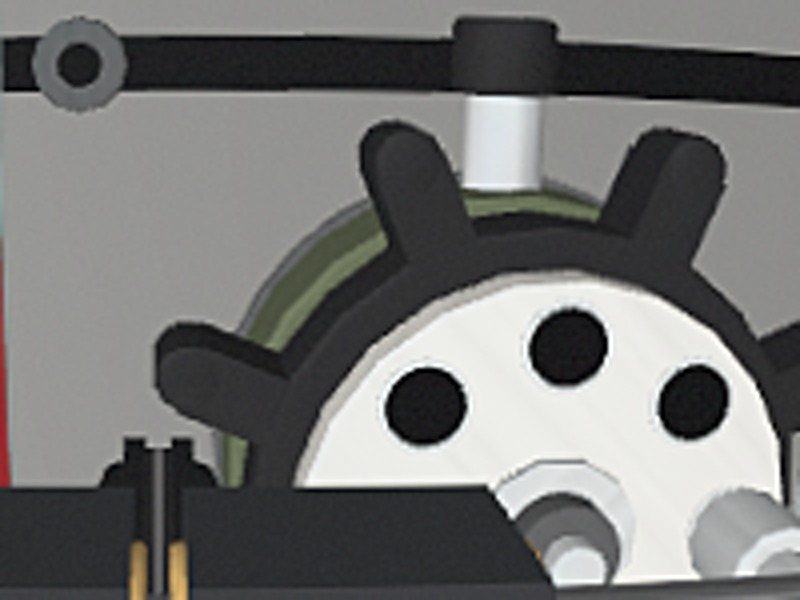

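The second click is seated. Before the last one, I'll lift, return above the entry gap and verify the count.

>>> {"method": "apply_moves", "body": {"offset": [[0,0,0.4],[0,0,0.9],[0,0,1.4],[-0.1,0.3,1.9],[-0.2,0.6,2.4],[-0.3,0.95,2.4],[-0.3,1.3,2.4],[-0.25,1.65,2.4],[-0.25,1.65,2.4]], "yaw": [0,0,0,-1.5,-3,-4.5,-6,-7.5,-7.5], "jaw": [1,1,1,1,1,1,1,1,1]}}

```text
t: 17.42
eef_pos: [521.1, 4.1, 88.1]
tcp_rot: [0.668, 1.568, -1.151]
ft_force: [-0.8, -0.0, -0.6]
opening: 0.002
```

```bash
python3 look.py 10
python3 - <<'E'
from h import *
c=snap('scene','scene10')
f=c['frame'][150:240,260:370]; cv2.imwrite('pics/s10z.png',cv2.resize(f[:,:,::-1],None,fx=6,fy=6,interpolation=cv2.INTER_CUBIC))
E
```

```text
17.425 [521.0714239    4.07073143  88.10830242] 0.0019026707368660638 [-0.75313569 -0.02840677 -0.61342833] jaw -14.195855700106575
```

View pics/w10z.png

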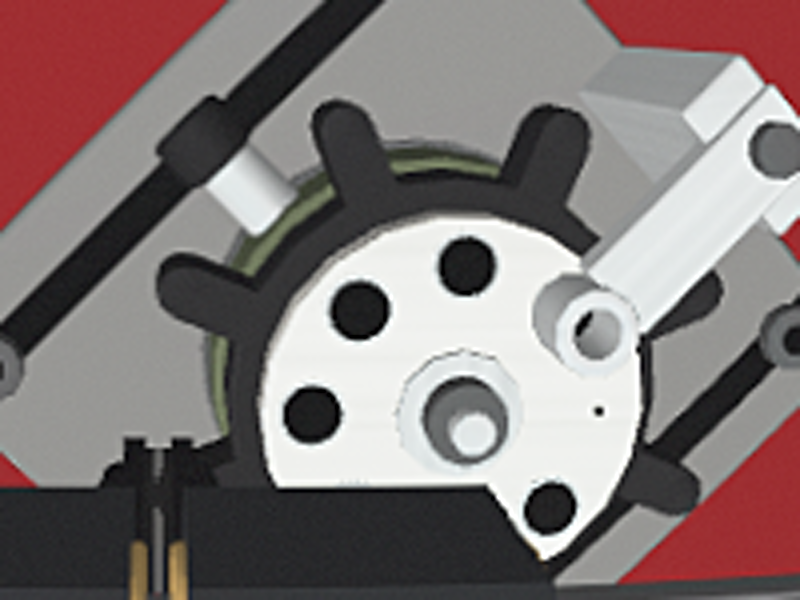

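View pics/s10z.png

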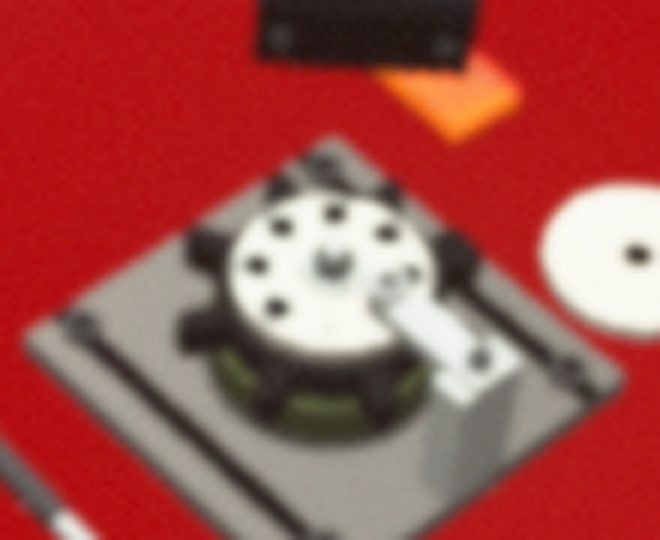

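The punch dot at (600,411) is right next to the bush on the clockwise side, so exactly one click remains. I'll go down again and repeat.

>>> {"method": "apply_moves", "body": {"offset": [[0,-0.02,-0.3],[0,-0.02,-0.6],[0,-0.02,-0.9],[0,-0.02,-1.2],[0,-0.02,-1.4],[0,-0.02,-1.6],[0,-0.02,-1.8],[0,-0.02,-2],[0,-0.02,-2.2],[0,-0.02,-2.45],[0,-0.02,-2.45]], "yaw": [0,0,0,0,0,0,0,0,0,0,0], "jaw": [1,1,1,1,1,1,1,1,1,1,1]}}

```text
t: 18.9
eef_pos: [520.7, 3.1, 26.1]
tcp_rot: [0.284, 1.568, -1.532]
ft_force: [-0.2, 0.0, -0.1]
opening: 0.004
```

>>> {"method": "apply_moves", "body": {"offset": [[-0.02,-0.09,0],[-0.03,-0.19,0],[-0.04,-0.28,0],[-0.05,-0.37,0],[-0.06,-0.47,0],[-0.06,-0.57,0],[-0.06,-0.66,0],[-0.05,-0.75,0],[-0.04,-0.85,0],[-0.02,-0.94,0],[0,-1.04,0],[0.02,-1.13,0],[0.05,-1.22,0],[0.08,-1.31,0],[0.12,-1.4,0],[0.16,-1.48,0],[0.2,-1.57,0],[0.25,-1.65,0],[0.25,-1.65,0],[0.25,-1.65,0]], "yaw": [0.42,0.83,1.25,1.67,2.08,2.5,2.92,3.33,3.75,4.17,4.58,5,5.42,5.83,6.25,6.67,7.08,7.5,7.5,7.5], "jaw": [1,1,1,1,1,1,1,1,1,1,1,1,1,1,1,1,1,1,1,1]}}

```text
t: 21.4
eef_pos: [526.9, -38.1, 26.1]
tcp_rot: [0.284, 1.568, -0.748]
ft_force: [-0.3, -0.1, -0.3]
opening: 0.006
```

```bash
python3 look.py 11
```

```text
21.4 [526.9389652  -38.05730384  26.12334606] 0.005571197353934434 [-0.25281411 -0.06006234 -0.30941801] jaw 30.87178689561768
```

View pics/w11z.png

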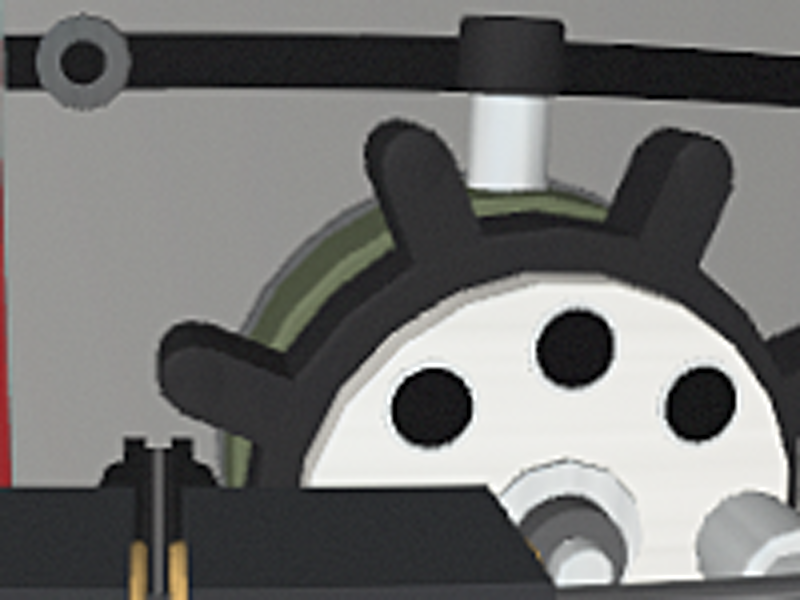

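The third click is seated. I'll lift clear, back off and check.

>>> {"method": "apply_moves", "body": {"offset": [[0,0,0.4],[0,0,0.9],[0,0,1.4],[0,0,2],[0,0,2.8],[-0.5,0.5,3.6],[-1,1,4.2],[-1,1.6,4.2],[-1,1.6,4.2],[-1,1.6,4.2]], "yaw": [0,0,0,0,0,-1.5,-3,-4.5,-6,-6], "jaw": [1,1,1,1,1,1,1,1,1,1]}}

```text
t: 22.7
eef_pos: [502.0, 2.1, 131.9]
tcp_rot: [0.514, 1.568, -1.145]
ft_force: [-0.4, -0.3, -0.6]
opening: 0.005
```

```bash
python3 look.py 12
python3 - <<'E'
from h import *
c=snap('scene','scene12')
f=c['frame'][150:240,260:370]; a=cv2.resize(f[:,:,::-1],None,fx=4,fy=4,interpolation=cv2.INTER_CUBIC)
c=snap('top','top12'); f=c['frame'][185:275,200:290]; b=cv2.resize(f[:,:,::-1],None,fx=4,fy=4,interpolation=cv2.INTER_CUBIC)
cv2.imwrite('pics/st12z.png',np.hstack([a,b]))
E
```

```text
22.7 [501.99930588   2.06338431 131.87992207] 0.0053822015915802185 [-0.37673101 -0.3022685  -0.6483451 ] jaw -5.043315875403894
```

View pics/w12z.png

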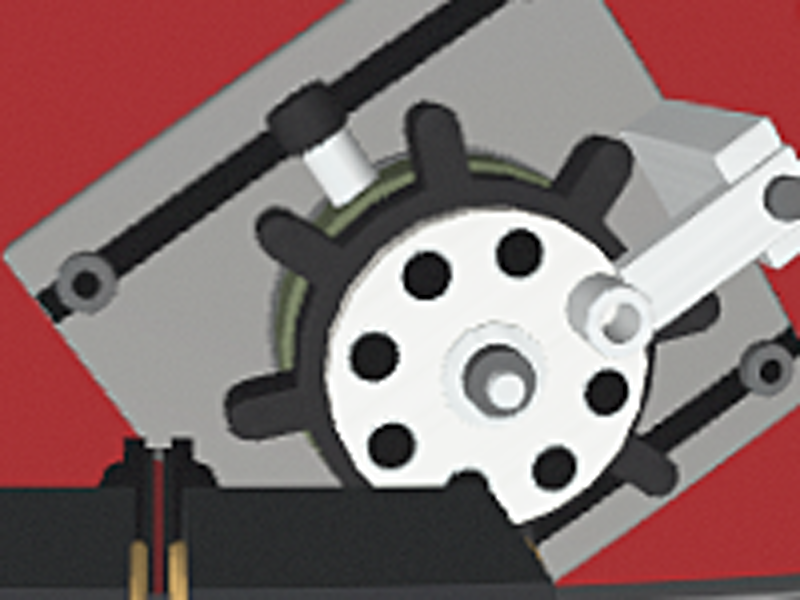

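View pics/st12z.png

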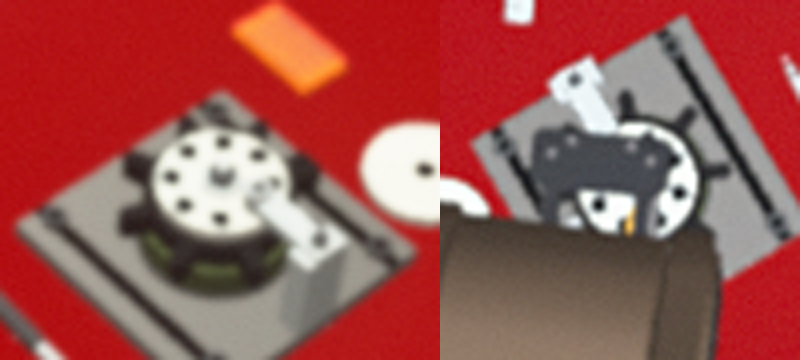

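View pics/top12.png

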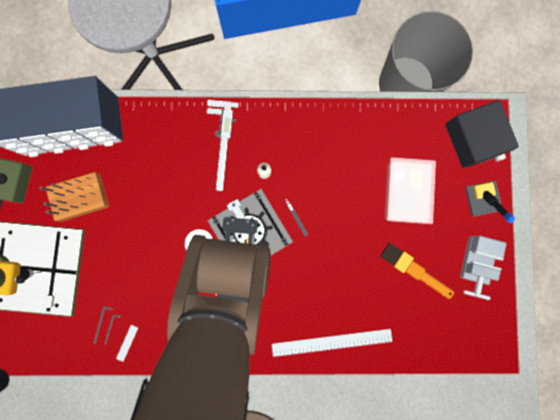

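All seven holes are now visible and bare metal shows through the bush bore. I'll back the hand off further and check the final angle in numbers.

>>> {"method": "apply_moves", "body": {"offset": [[0,0,1],[-0.5,-1,2],[-0.8,-2.5,3],[-0.8,-4,3],[-0.8,-5.5,3],[-0.8,-7,3],[-0.8,-8,3],[-0.8,-8,3],[-0.8,-8,3]], "yaw": [0,0,0,0,0,0,0,0,0], "jaw": [1,1,1,1,1,1,1,1,1]}}

```text
t: 23.98
eef_pos: [481.8, -197.6, 206.4]
tcp_rot: [0.257, 1.568, -1.399]
ft_force: [0.2, -0.3, -0.3]
opening: 0.005
```

Run:
```python
from h import *
import pickle
from scipy.optimize import least_squares
s=pickle.load(open('pics/s12.pkl','rb')); c=load('w12')
P=np.array([wray(c,s,240+(u-1.5)/4,130+(v-1.5)/4,63)[:2] for u,v in [(391,445),(374,357),(427,275),(520,252),(606,391),(554,467)]])
r=least_squares(lambda q:np.hypot(*(P-q[:2]).T)-27,[573,-9]); print(r.x,np.abs(r.fun).max())
print((np.degrees(np.arctan2(*(P-r.x).T[::-1]))).round(1))
for u,v,n,z in [(618,321,'bush',82),(787,198,'screw',83)]:
    p=wray(c,s,240+(u-1.5)/4,130+(v-1.5)/4,z)[:2]-r.x; print(n,np.hypot(*p),np.degrees(np.arctan2(p[1],p[0])))
c=snap('top','top13'); a=load('top0')['frame'].astype(int); d=np.abs(a-c['frame']).max(2)>60
n,l,st,ce=cv2.connectedComponentsWithStats(d.astype(np.uint8)); print([x.tolist() for x in st[1:] if x[4]>6])
f=c['frame'][180:280,195:305]; cv2.imwrite('pics/top13z.png',cv2.resize(f[:,:,::-1],None,fx=5,fy=5,interpolation=cv2.INTER_CUBIC))
```

```text
[574.70036068  -9.40991253] 0.2244028208904396
[-149.   166.8  121.2   75.7  -13.8  -58.9]
bush 26.311465143023074 32.845688368063854
screw 71.02857226203422 31.724136507352547
[[242, 219, 3, 3, 7], [268, 226, 146, 194, 16186], [258, 231, 4, 4, 14], [176, 374, 92, 46, 3250], [496, 386, 64, 34, 919], [291, 409, 31, 11, 176], [291, 410, 6, 4, 7], [147, 413, 22, 7, 93], [325, 418, 5, 2, 7]]
```

View pics/top13z.png

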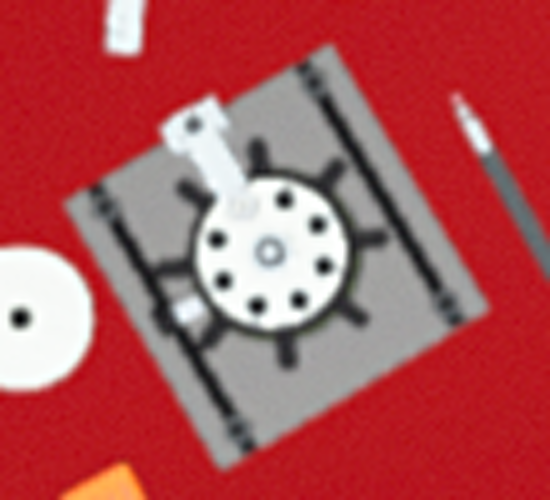

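View pics/top13.png

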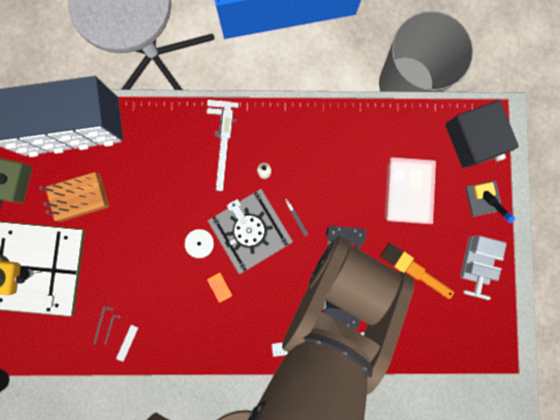

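```bash
python3 -c "
from cell import env
print(env.job_done())"
```

```text
the job is handed in; nothing more can be done
None
```

The missed spot now sits in its click under the drill bush, and I've handed the job in with the hand clear. It took about 24 s of the 61 s allowed.

The wheel started 3 clicks short. I turned it anticlockwise one click at a time, with the closed fingertips in a lobe gap. I lifted out between pushes and confirmed the count by camera before the last one.

**Last checks:**
- **Position:** the final top view shows all seven drilled holes, with bare metal through the bush bore. The holes are 45° apart and match the clicked position to within about 1°.
- **Surroundings:** comparing the top view before and after, only the two hole positions on the flange and the arm changed. Part of the brush, among other things, was behind the arm, so that comparison does not cover it.
- **Force:** readings between moves were never above about 2 N. I did not see the peaks during a push.

**Disagreements:**
- **Fingertip height:** the camera views put the fingertips about 20 mm above the stated tool point. I set the pushing height to be safe either way, and the lobes engaged properly.
- **Wheel axis:** the top and wrist cameras differed by about 2 mm on its position, so I used a value between them.

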